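Lock the rotisserie spit into its drive

ROBOT

A 7-joint arm with a two-finger parallel gripper is mounted at the origin on the work surface. World frame = base frame: x ahead of the robot, y to its left, z up, the work surface at z = 0. Lengths are in m, angles in rad, forces in N, time in s.
With the tool pointing down it reaches from about 0.35 to 0.9 m from the base axis. Payload 8.1 kg.
Tool frame: the origin (TCP) lies on the centre line of the jaws, within the pads' length; the fingertips stand 19 mm ahead of it and the grasp point (between the pads) is the TCP; z points along the fingers, y is the direction in which the jaws open and shut (so a half turn about z gives the same grasp; the last joint's range is limited). The gripper opens to 92 mm and grips with 3 to 60 N. Pads are 19 mm wide; open, the fingers measure 130 mm over their backs; the gripper's body (75 mm by 190 mm) begins 47 mm behind the grasp point.
Start: joints at [-0.103, 0.434, 0.025, 1.573, -0.012, 1.134, -0.075], TCP at [0.625, -0, 0.246] pointing down, gripper open.
Joint ranges: [-2.62, 2.62], [-0.44, 2.09], [-1.27, 1.32], [0.08, 2.57], [-1.32, 4.46], [0.12, 2], [-2.74, 2.74]. Speed limits (rad/s): [2.22, 2.22, 3.01, 3.01, 3.14, 3.14, 3.14].

INTERFACE

Orientations are given as a rotation vector (axis times angle).
In Python, from cell import monitor, imaging, workorder, outline_of gives the robot as it stands.
- The arm moves only by the tool move_arm, never from a script. Its argument "series" is a list of rows, each a list of 6 numbers: the shift along the world's x, y, z in cm, then the turn, a rotation vector about the world's x, y, z in degrees. A call has 1 to 8 rows; each row shifts and turns the commanded pose from where the row before left it; what a row does not reach is not made up. A row lasts 1/10 s, in which the tool goes at most 50 mm and 8.59 degrees, less where a joint would pass 70% of its speed; a pose out of reach is approached as far as the arm can. A call with a gripper value outside its range is refused whole. "grip" is the opening, from 0 (shut) to 1 (fully open), set as the call begins (left out, the last holds). The fingers move at their own pace and stop on an object; "force" is the grip in N (left out, the last holds). Time passes only in rows, so rows that do not move let the fingers close. It gives the time, the measured TCP pose, the force and the opening at its end, in the units of the state.
- monitor.observe(): the state, without advancing time (a new reading comes with each control period).
- imaging.get_image(name): name is "scene" or "side" or "wrist"; returns a dict with "color" (400x640x3 uint8, red, green, blue), "fx", "fy", "cx", "cy" (pixels), "dist_coeffs" ([k1, k2, p1, p2, k3] as OpenCV has them; the pictures are not rectified), "rvec" (rotation vector, rad) and "tvec" (3), from world to camera coordinates, as OpenCV has them; the wrist camera has in their place "mount" (4x4, takes a point from camera to tool coordinates, whose origin is the TCP and whose axes are the flange's). Camera axes: x right, y down, z forward; pixel columns grow to the right and rows downward; lengths in m; the calibration is good to about 2 mm. A picture is of the moment at which its call begins: read the wrist's pose just before it. There is no depth.
- workorder.sign_off(): hands the job in, once; it reports no verdict.
Trained networks look in the newest picture that a camera, given by its name, has taken for a name from the list of things; names that differ only in an ending like _2 or _b are one class to them, and where a whole thing is asked for, a point or a joint stands for the part that bears it (a point fixed in the world has none). Each returns a list of dicts, best first, with "p" (0 to 1); they miss things now and then, are a little off and sometimes report something else, mostly with a low value. They report only what shows in the picture. A call takes as long as a camera call.
- outline_of(camera, thing): "mask" (400x640 bool, what is visible of it) and "rect" ([left, top, width, height] in pixels, round what is visible of it).
The state is a dict: "clock": time; "joints": joint angles; "dq": joint speeds; "joint_efforts": joint torques, N m; "position": TCP position; "ee_rot": TCP orientation; "force": force on the tool from outside, world axes, zero at the start; "ft_torque": the same for the moment, N m; "width": opening from 0.0 (shut) to 1.0 (fully open).
Only numpy, scipy, OpenCV 4.12 (cv2) and the standard library are available. Lean on these libraries where they do the work, as an engineer would, in place of code of your own. Each camera call takes 0.05 s, during which the arm holds its last target. There are 200 camera calls.

TASK

Get the tabletop rotisserie ready to run: with a fingertip, turn the slotted locking disc on the motor by its wings until the slot lies level, in line with the flat spit, then push the spit by the end of its wooden handle, through the slot, until it is fully home with its collar against the end plate. The spit stays lying in its rests the whole time: push it along, do not lift it out. Leave the other things on the counter where they are.

Things in the scene. Friction and masses are not known exactly. Their poses are not given: they have to be found in the camera images.
- rotisserie: Tabletop rotisserie fixed to the counter, 205 mm deep (x), 470 mm long (y): dark drip pan, two steel end plates with the flat spit lying in notches in their tops, black motor pedestal at the +y end (y 210 to 282 mm, 244 mm tall). Origin on the counter under its middle; z up; y runs along the spit from handle to motor. Spit and disc share the axis x = 0, z = 200 mm.
- near_rest (a point): Floor of the notch in the handle-side end plate, at rotisserie x = 0, y = -154 mm, z = 197 mm, on the plate's outer face, where the spit's collar stops. Same axes as the rotisserie. Both plates are 8 mm thick, the other one at y = 75 to 83 mm; notches open upward, 28 mm wide, 17 mm deep.
- disc_centre (a point): Centre of the upright slotted steel disc (rotisserie y 156 mm, z 200 mm), 84 mm across, 12 mm thick; slot 11 x 34 mm through its middle. Two round wings, 14 mm thick with 22 mm balls at the ends, reach 84 mm from the axis, in line with the slot. Frame turns with the disc: x along slot and wings, y towards the motor. At the start the wings slant or stand upright, leaning to either side.
- locking_disc (a joint): Turn of the slotted disc in rad: 0 or pi when slot and wings are level (the spit then passes; it allows about 0.2 rad), pi/2 when upright. Positive turns the frame's +x wing down. Turns both ways with steady friction of 0.13 N m, about 2 N at the wings; no spring or click; stays where it is left.
- spit_collar (a point): On the loose spit's centre line, at the motor-side face of its stop collar (36 mm across, 8 mm thick). Spit's axes: y along it towards the tip, z up. Flat steel bar 25 mm wide, 6 mm thick, lying flat, with two meat forks, 0.4 to 0.63 kg. Starts drawn back, collar 55 to 75 mm from the end plate; home when it touches near_rest's face. Slides with 2 to 5 N.
- spit_tip (a point): Blunt flat tip of the spit on its centre line, 346 mm from spit_collar (last 6 mm: 21 x 4.5 mm). Starts 13 to 33 mm short of the disc's near face; ends 30 mm beyond its far face (rotisserie y 192 mm) when the spit is home.
- handle_end (a point): Centre of the end face of the spit's dark round wooden handle (29 mm thick, 72 mm long), 80 mm behind spit_collar, 200 mm above the counter. Push here, along the spit.
- pepper_mill: Dark wooden pepper mill, 52 mm across, 140 mm tall, beyond the rotisserie; origin under its foot. Bystander.
- spice_jar: Capped jar, 44 mm across, 85 mm tall, beside and below the spit's handle; origin under its foot. Bystander.
- mug: White mug, 76 mm across, 90 mm tall, beyond the rotisserie; origin under its foot. Bystander.
- basting_brush: Basting brush, 200 mm long, lying beyond the rotisserie; origin under its middle. Bystander.
- card_box: Flat card box, 90 x 64 x 19 mm, on the counter off the handle's end; origin under its middle. Bystander.
- dip_bowl: Small blue bowl, 90 mm across, 40 mm tall, under the spit's handle; origin under its foot. Bystander.
- dice: White die, 22 mm, on the counter on the robot's side of the handle; origin under it. Bystander.

How it is judged:
By the outcome, as a careful person would: the job done as asked, in the order asked, and still so for the second after the job is handed in, with the robot touching nothing.
It also fails if it takes over 54 s, if anything falls off the work surface, if the arm or the gripper's body presses on something with over 40 N, if the wrist force passes 120 N, or if a joint passes its speed limit or range.

## Working session

There is one attempt and no reset: what is moved stays moved. The work goes in short steps, Python scripts to look and compute and a tool call to move; the robot and the scene stay as the last step left them, time stands still between calls to the robot, and variables do not carry over. Pictures are saved under pics/ and viewed, about 8 in all and at most 12, crops included, and the job is handed in when it is done.

Besides the shell and the picture viewer there is one more tool, called by a JSON object that holds its "fn" and its "kwargs". move_arm: Moves the arm, as the interface text tells. Its arguments: {"type":"object","properties":{"series":{"type":"array"},"grip":{"type":"number"},"force":{"type":"number"}},"required":["series"]}

```bash
mkdir -p pics; ls; cat > h.py <<'E'
import numpy as np,cv2
from cell import monitor, imaging, workorder, outline_of
def cam(im):
    K=np.array([[im['fx'],0,im['cx']],[0,im['fy'],im['cy']],[0,0,1.]]);return K,np.array(im['dist_coeffs'],float)
def ext(im,st=None):
    if 'rvec' in im: return cv2.Rodrigues(np.array(im['rvec'],float))[0],np.array(im['tvec'],float).ravel()
    T=np.eye(4);T[:3,:3]=cv2.Rodrigues(np.array(st['ee_rot'],float))[0];T[:3,3]=st['position']
    W=np.linalg.inv(T@np.array(im['mount']));return W[:3,:3],W[:3,3]
def proj(P,im,st=None):
    K,d=cam(im);R,t=ext(im,st);return cv2.projectPoints(np.array(P,float).reshape(-1,3),cv2.Rodrigues(R)[0],t,K,d)[0].reshape(-1,2)
def ray(uv,im,st=None):
    K,d=cam(im);R,t=ext(im,st);n=cv2.undistortPoints(np.array(uv,float).reshape(-1,1,2),K,d).reshape(-1,2)
    D=np.c_[n,np.ones(len(n))]@R;return -R.T@t,D
def atz(uv,z,im,st=None):
    c,D=ray(uv,im,st);return c+D*((z-c[2])/D[:,2])[:,None]
def shot(n,f=None):
    st=monitor.observe();im=imaging.get_image(n)
    if f:cv2.imwrite('pics/'+f,im['color'][...,::-1])
    return im,st
E
cat > a.py <<'E'
from h import *
for n in ['scene','side']:
    im,st=shot(n,n+'0.png');R,t=ext(im);print(n,-R.T@t,im['fx'])
    for o in ['rotisserie','locking_disc','spit_collar','pepper_mill','spice_jar','mug','card_box','dip_bowl','dice','basting_brush']:
        r=outline_of(n,o)
        for q in r[:2]:print(o,round(q['p'],2),q['rect'])
print(monitor.observe())
E
python3 a.py
```

```text
pics
scene [1.0007637  0.5032253  1.06661034] 444.42678194468186
rotisserie 0.74 [250.3, 164.2, 183.1, 155.4]
locking_disc 0.94 [358.7, 204.2, 37.6, 38.9]
spit_collar 0.73 [235.0, 127.3, 134.6, 92.6]
pepper_mill 0.96 [321.1, 297.6, 18.8, 38.2]
pepper_mill 0.22 [252.9, 166.2, 176.1, 152.8]
spice_jar 0.64 [220.2, 178.5, 21.0, 28.0]
mug 0.84 [197.4, 219.1, 46.3, 41.3]
card_box 0.83 [218.9, 140.9, 27.3, 25.9]
dip_bowl 0.45 [250.8, 155.1, 17.0, 17.4]
dip_bowl 0.19 [236.7, 127.1, 132.3, 93.5]
dice 0.2 [233.9, 124.0, 132.4, 92.5]
basting_brush 0.68 [265.9, 254.8, 54.6, 57.9]
side [-0.08549192 -0.75280792  0.72920782] 473.8123157741909
rotisserie 0.71 [219.3, 134.9, 172.6, 158.7]
rotisserie 0.35 [324.2, 197.8, 23.7, 14.9]
locking_disc 0.68 [254.5, 139.0, 29.5, 52.1]
spit_collar 0.98 [273.7, 165.8, 139.9, 63.7]
pepper_mill 0.8 [301.8, 159.5, 20.8, 41.0]
pepper_mill 0.4 [217.7, 136.2, 175.5, 160.0]
spice_jar 0.8 [411.9, 242.1, 17.3, 37.2]
spice_jar 0.68 [394.2, 207.1, 44.0, 42.2]
mug 0.59 [394.2, 204.5, 43.9, 42.7]
card_box 0.96 [421.5, 306.0, 31.3, 41.3]
dip_bowl 0.58 [363.3, 275.2, 38.7, 31.
[... 184 characters left out ...]
1.1, 'joints': array([-0.10262468,  0.43448501,  0.02502459,  1.57321853, -0.01158439,
        1.13399401, -0.07512635]), 'dq': array([-1.26584809e-03,  5.80334824e-04,  1.98719647e-03, -3.20714186e-04,
       -3.55770558e-04, -4.90444831e-05,  1.13397035e-03]), 'joint_efforts': array([-9.98312430e-06, -6.67679000e+01,  9.84492078e-01, -3.14810300e+01,
       -6.06064475e-02,  3.30039253e-02, -6.51045707e-05]), 'position': array([ 6.25006359e-01, -3.09169523e-05,  2.45744268e-01]), 'ee_rot': array([2.22151719e+00, 2.22128958e+00, 1.12738410e-05]), 'force': array([ 0.19073816, -0.19947984,  0.35864764]), 'ft_torque': array([-0.03131425,  0.02221783, -0.02162145]), 'width': 1.0014427831190889}
```

```bash
python3 - <<'E'
import cv2,numpy as np
a=cv2.imread('pics/scene0.png')[110:350,180:460];b=cv2.imread('pics/side0.png')[120:360,200:480]
cv2.imwrite('pics/v1.png',cv2.resize(a,None,fx=2.5,fy=2.5,interpolation=cv2.INTER_CUBIC))
cv2.imwrite('pics/v2.png',cv2.resize(b,None,fx=2.5,fy=2.5,interpolation=cv2.INTER_CUBIC))
E
```

```text
(no output)
```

View pics/v1.png

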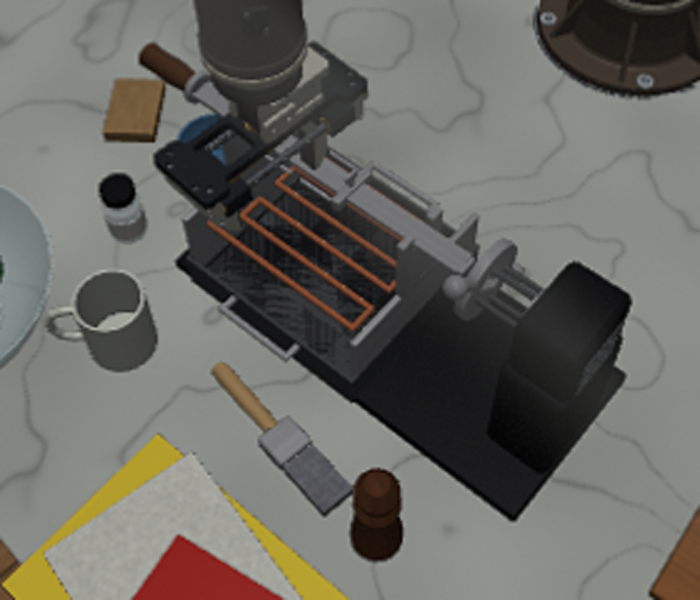

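View pics/v2.png

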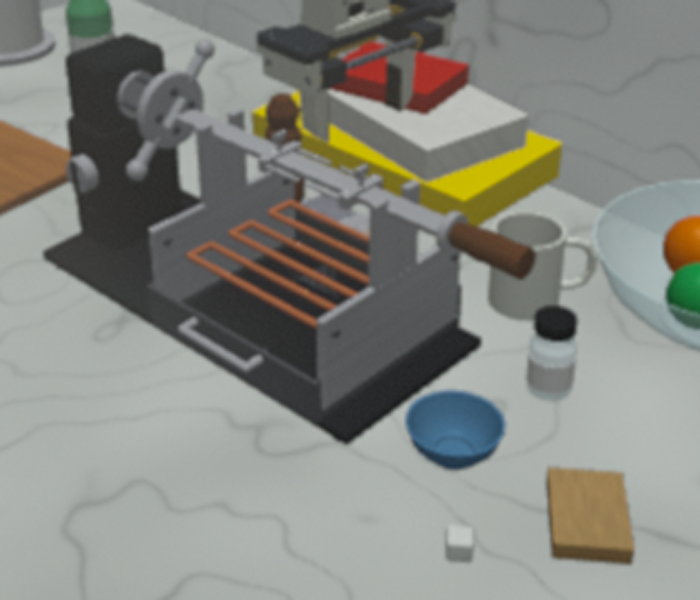

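```bash
python3 - <<'E'
from h import *
for n,o,P in [('scene',(180,110),dict(hand=(148,55),collar=(197,90),disc=(484,278),wingA=(455,288),wingB=(508,247),tip=(468,260))),
 ('side',(200,120),dict(hand=(525,262),collar=(449,230),tip=(190,118),disc=(170,110),wingA=(140,170),wingB=(205,48)))]:
    im,st=shot(n)
    for k,p in P.items():
        uv=[(p[0]+.5)/2.5+o[0]-.5,(p[1]+.5)/2.5+o[1]-.5]
        print(n,k,np.round(uv,1),atz([uv],.2,im).round(4))
    c,D=None,None
# triangulate wings
a=imaging.get_image('scene');b=imaging.get_image('side')
def tri(p,q):
    c1,d1=ray([((p[0]+.5)/2.5+179.5,(p[1]+.5)/2.5+109.5)],a);c2,d2=ray([((q[0]+.5)/2.5+199.5,(q[1]+.5)/2.5+119.5)],b)
    d1=d1[0];d2=d2[0];s=np.linalg.lstsq(np.c_[d1,-d2],c2-c1,rcond=None)[0];x,y=c1+s[0]*d1,c2+s[1]*d2;return (x+y)/2,np.linalg.norm(x-y)
for p,q in [((455,288),(205,48)),((455,288),(140,170)),((508,247),(140,170)),((508,247),(205,48)),((148,55),(525,262)),((197,90),(449,230))]:print(tri(p,q))
E
```

```text
scene hand [238.9 131.7] [[ 0.5821 -0.2454  0.2   ]]
scene collar [258.5 145.7] [[ 0.5774 -0.1694  0.2   ]]
scene disc [373.3 220.9] [[0.5402 0.1952 0.2   ]]
scene wingA [361.7 224.9] [[0.5669 0.1836 0.2   ]]
scene wingB [382.9 208.5] [[0.4987 0.1884 0.2   ]]
scene tip [366.9 213.7] [[0.5359 0.1716 0.2   ]]
side hand [409.7 224.5] [[ 0.5816 -0.2448  0.2   ]]
side collar [379.3 211.7] [[ 0.5732 -0.1681  0.2   ]]
side tip [275.7 166.9] [[0.5416 0.1656 0.2   ]]
side disc [267.7 163.7] [[0.5377 0.1957 0.2   ]]
side wingA [255.7 187.7] [[0.4391 0.1058 0.2   ]]
side wingB [281.7 138.9] [[0.6665 0.3068 0.2   ]]
(array([0.59281906, 0.20280835, 0.25190264]), np.float64(0.0002450365431465881))
(array([0.51373443, 0.17646172, 0.14166183]), np.float64(0.05478917568003961))
(array([0.47750963, 0.17275156, 0.16006688]), np.float64(0.004410680184923384))
(array([0.55947956, 0.19868439, 0.26715523]), np.float64(0.05059923592620445))
(array([ 0.58189613, -0.24499314,  0.20005516]), np.float64(0.0007174521327734679))
(array([ 0.57580959, -0.1683495 ,  0.19939933]), np.float64(0.003915786712287315))
```

{"fn": "move_arm", "kwargs": {"series": [[0,0,4,0,0,0],[0,0,4,0,0,0],[0,4,0,0,0,5.5],[-0.5,4,0,0,0,0],[-0.5,4,0,0,0,0],[-0.6,4,0,0,0,0],[-0.6,4.2,0,0,0,0],[0,0,0,0,0,0]], "grip": 0, "force": 20}}

```text
clock: 2.1
position: [0.6006, 0.2102, 0.3254]
ee_rot: [-2.098, -2.333, -0.003]
force: [-1.1, -0.2, 0.3]
width: 0.35
```

```bash
python3 - <<'E'
from h import *
im,st=shot('side');st=monitor.observe();print(st['position'],st['width'])
a=im['color'][...,::-1][90:240,200:350]
im2,s2=shot('wrist')
R=cv2.Rodrigues(st['ee_rot'])[0]
for P in [st['position'],st['position']+R@[0,0,.019],[.539,.1955,.2],[.5936,.203,.252]]:print(proj([P],im).round(1),proj([P],im2,s2).round(1))
cv2.imwrite('pics/v3.png',np.hstack([cv2.resize(a,(400,400),interpolation=cv2.INTER_CUBIC),cv2.resize(im2['color'][...,::-1],(400,250)).copy()if 0 else cv2.copyMakeBorder(cv2.resize(im2['color'][...,::-1],(400,250)),0,150,0,0,0)]))
E
```

```text
[0.601703   0.20623977 0.32548065] 0.3080869574070208
[[282. 111.]] [[320.4 274.5]]
[[282.4 118. ]] [[320.3 255.2]]
[[268.2 163.6]] [[239.7 199.1]]
[[281.9 138.8]] [[307.2 220.5]]
```

View pics/v3.png

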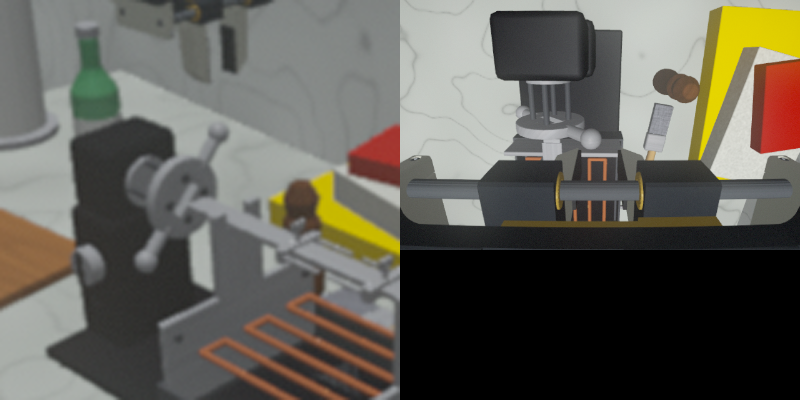

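{"fn": "move_arm", "kwargs": {"series": [[0,0,-1,0,0,0],[0,0,-1,0,0,0],[0,0,0,0,0,0],[0,0,0,0,0,0],[0,0,0,0,0,0],[0,0,0,0,0,0]]}}

```text
clock: 2.8
position: [0.6032, 0.2018, 0.3061]
ee_rot: [2.113, 2.325, 0.001]
force: [-0.8, -0.3, 0.6]
width: 0.005
```

{"fn": "move_arm", "kwargs": {"series": [[0,0,-1,0,0,0],[0,0,-1,0,0,0],[0,0,-1,0,0,0],[0,0,-1,0,0,0],[0,0,-1,0,0,0],[0,0,0,0,0,0]]}}

```text
clock: 3.4
position: [0.6151, 0.203, 0.2621]
ee_rot: [2.105, 2.31, 0.038]
force: [31.5, 3.3, 18.3]
width: 0.004
```

```bash
cat > look.py <<'E'
import sys
from h import *
im,st=shot('side');st=monitor.observe();print(st['position'],st['force'],st['width'])
R=cv2.Rodrigues(st['ee_rot'])[0];print('side tip px',proj([st['position']+R@[0,0,.019]],im))
im2,s2=shot('scene')
a=im['color'][...,::-1][100:220,220:340];b=im2['color'][...,::-1][140:260,310:430]
cv2.imwrite('pics/'+sys.argv[1],np.hstack([cv2.resize(x,(400,400),interpolation=cv2.INTER_CUBIC) for x in (a,b)]))
E
python3 look.py v4.png
```

```text
[0.61491936 0.20296473 0.26234491] [31.98384357  3.04986756 17.96251595] 0.004153527613998962
side tip px [[288.64848416 139.60851546]]
```

View pics/v4.png

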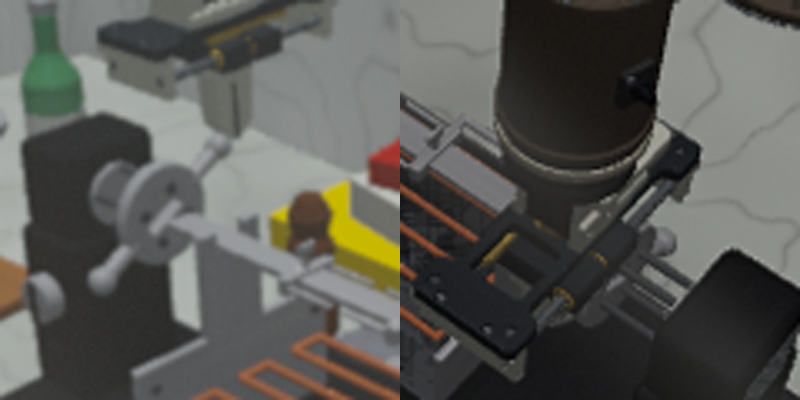

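{"fn": "move_arm", "kwargs": {"series": [[0,0,2,0,0,0],[0,0,2,0,0,0],[-0.8,-0.1,0,0,0,0],[0,0,0,0,0,0],[0,0,0,0,0,0]]}}

```text
clock: 4.0
position: [0.5942, 0.2008, 0.2943]
ee_rot: [-2.112, -2.325, 0.003]
force: [0.3, -0.3, -0.3]
width: 0.003
```

{"fn": "move_arm", "kwargs": {"series": [[0,0,-1,0,0,0],[0,0,-1,0,0,0],[0,0,-0.5,0,0,0],[0,0,-0.5,0,0,0],[0,0,-0.5,0,0,0],[0,0,0,0,0,0]]}}

```text
clock: 4.6
position: [0.5946, 0.2009, 0.2598]
ee_rot: [-2.112, -2.325, 0.002]
force: [0.2, -0.6, 0.4]
width: 0.005
```

{"fn": "move_arm", "kwargs": {"series": [[0,0,-0.5,0,0,0],[0,0,-0.5,0,0,0],[0,0,0,0,0,0]]}}

```text
clock: 4.9
position: [0.5946, 0.2009, 0.2499]
ee_rot: [-2.112, -2.325, 0.002]
force: [-1.0, -0.8, -1.0]
width: 0.004
```

{"fn": "move_arm", "kwargs": {"series": [[0,0,-0.5,0,0,0],[0,0,-0.5,0,0,0],[0,0,0,0,0,0]]}}

```text
clock: 5.2
position: [0.595, 0.2009, 0.2401]
ee_rot: [-2.112, -2.325, 0.001]
force: [-0.1, 0.2, 0.5]
width: 0.006
```

```bash
python3 look.py v5.png
```

```text
[0.5948155  0.20086821 0.24026029] [-0.11078182 -0.03567398 -0.13466414] 0.0042059122556941135
side tip px [[283.46796162 149.60023631]]
```

View pics/v5.png

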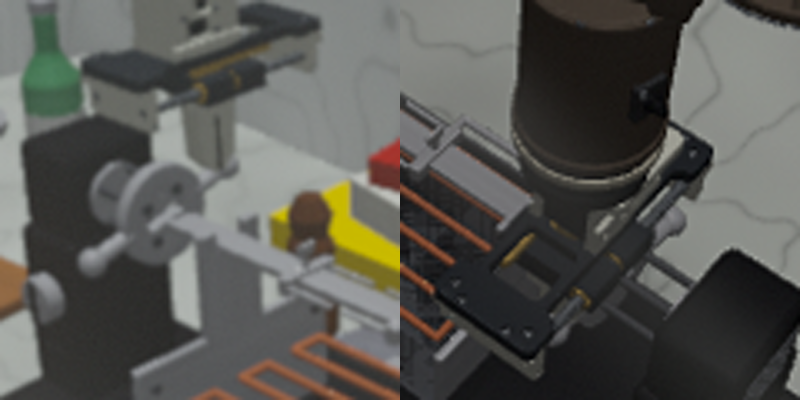

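{"fn": "move_arm", "kwargs": {"series": [[0,0,-0.5,0,0,0],[0,0,-0.5,0,0,0],[0,0,-0.3,0,0,0],[0,0,0,0,0,0],[0,0,0,0,0,0]]}}

```text
clock: 5.8
position: [0.5944, 0.2009, 0.2272]
ee_rot: [-2.112, -2.325, 0.002]
force: [0.6, -0.3, -0.1]
width: 0.002
```

```bash
python3 look.py v6.png
```

```text
[0.59444724 0.20089546 0.22728326] [-0.04977919  0.08317517 -0.72404859] 0.0033233660218733307
side tip px [[283.63104973 154.08792883]]
```

View pics/v6.png

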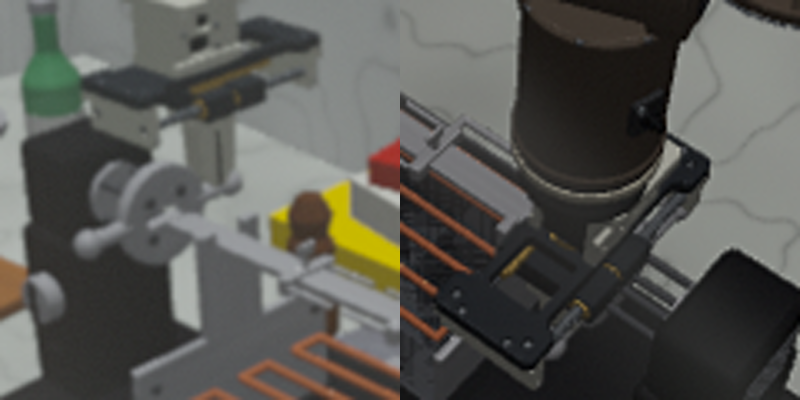

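```bash
python3 - <<'E'
from h import *
im,_=shot('side');c=np.array([.539,.1955,.2]);u=np.array([.995,.097,0]);z=np.array([0,0,1])
print('meas',220+235/3.333-.35,100+183/3.333-.35,'|',220+90/3.333-.35,100+242/3.333-.35)
for a in [-10,-5,0,5,10,15,20]:
    d=.073*(u*np.cos(np.radians(a))+z*np.sin(np.radians(a)));print(a,proj([c+d,c-d],im).round(1).ravel(),proj([c+d,c-d],im)[0]-proj([c+d,c-d],im)[1])
E
```

```text
meas 290.15705070507045 154.5554905490549 | 246.652700270027 172.25726072607262
-10 [288.4 159.3 246.2 168.2] [42.2951664  -8.96684244]
-5 [288.5 157.1 246.1 170.6] [ 42.40960196 -13.54241025]
0 [288.5 154.9 246.3 172.9] [ 42.20077126 -18.01318012]
5 [288.3 152.8 246.6 175.1] [ 41.67061367 -22.34512804]
10 [287.9 150.7 247.1 177.2] [ 40.8235243  -26.50540447]
15 [287.5 148.8 247.8 179.2] [ 39.66629591 -30.46257613]
20 [286.8 146.9 248.6 181.1] [ 38.20804375 -34.18684946]
```

{"fn": "move_arm", "kwargs": {"series": [[0,0,3,0,0,0],[0,0,4,0,0,0],[0,-2,2,0,0,0],[0,-4,0,0,0,0],[0,-4,0,0,0,0],[0,-4,0,0,0,0],[0,-4,0,0,0,0],[0,-4,0,0,0,0]]}}

```text
clock: 6.75
position: [0.5946, -0.0205, 0.3178]
ee_rot: [-2.112, -2.326, -0.0]
force: [1.3, -0.3, 0.5]
width: 0.007
```

{"fn": "move_arm", "kwargs": {"series": [[0,-4,0,0,0,0],[0,-4,0,0,0,0],[0,-4,0,0,0,0],[0,-4,0,0,0,0],[0,-4,0,0,0,0],[0,-4,0,0,0,0],[0,-3,0,0,0,0],[0,0,0,0,0,0]]}}

```text
clock: 7.55
position: [0.5931, -0.295, 0.3172]
ee_rot: [2.12, 2.317, -0.005]
force: [0.3, 0.5, 0.1]
width: 0.005
```

```bash
cat > look2.py <<'E'
import sys
from h import *
im,st=shot('side');st=monitor.observe();print(st['position'],st['force'],st['ee_rot'])
R=cv2.Rodrigues(st['ee_rot'])[0];print('side tip px',proj([st['position']+R@[0,0,.019]],im))
cv2.imwrite('pics/'+sys.argv[1],cv2.resize(im['color'][...,::-1][110:270,220:440],None,fx=3.5,fy=3.5,interpolation=cv2.INTER_CUBIC))
E
python3 look2.py v7.png
```

```text
[ 0.5939506  -0.29169885  0.31725045] [0.53984329 1.6213389  0.10988989] [-2.11713258e+00 -2.32052175e+00  2.01814820e-03]
side tip px [[437.09765548 188.28017883]]
```

View pics/v7.png

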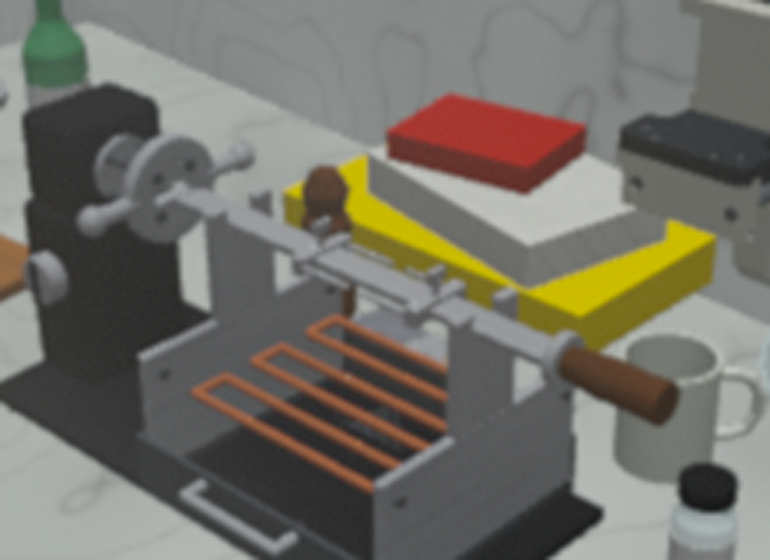

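{"fn": "move_arm", "kwargs": {"series": [[-0.8,0,-2,0,0,0],[0,0,-3,0,0,0],[0,0,-3,0,0,0],[0,0,-2.7,0,0,0],[0,0,0,0,0,0],[0,0,0,0,0,0]]}}

```text
clock: 8.2
position: [0.5874, -0.2878, 0.2113]
ee_rot: [-2.11, -2.326, -0.001]
force: [0.2, -0.1, 0.9]
width: 0.008
```

{"fn": "move_arm", "kwargs": {"series": [[-0.1,1,0,0,0,0],[-0.1,1,0,0,0,0],[-0.1,1,0,0,0,0],[-0.1,0.7,0,0,0,0],[0,0,0,0,0,0]]}}

```text
clock: 8.7
position: [0.5833, -0.2506, 0.2114]
ee_rot: [2.11, 2.327, 0.001]
force: [-0.4, 0.0, -0.5]
width: 0.008
```

{"fn": "move_arm", "kwargs": {"series": [[0,0.5,0,0,0,0],[-0.1,0.5,0,0,0,0],[0,0.5,0,0,0,0],[-0.1,0.5,0,0,0,0]]}}

```text
clock: 9.1
position: [0.5811, -0.2321, 0.2109]
ee_rot: [2.112, 2.324, -0.0]
force: [1.0, -2.4, 2.9]
width: 0.008
```

```bash
python3 look2.py v8.png
```

```text
[ 0.58100962 -0.23072779  0.21076536] [ 0.07690099 -1.78980631  0.93621138] [-2.11138322e+00 -2.32578429e+00 -7.31075695e-04]
side tip px [[403.93823566 225.24888925]]
```

View pics/v8.png

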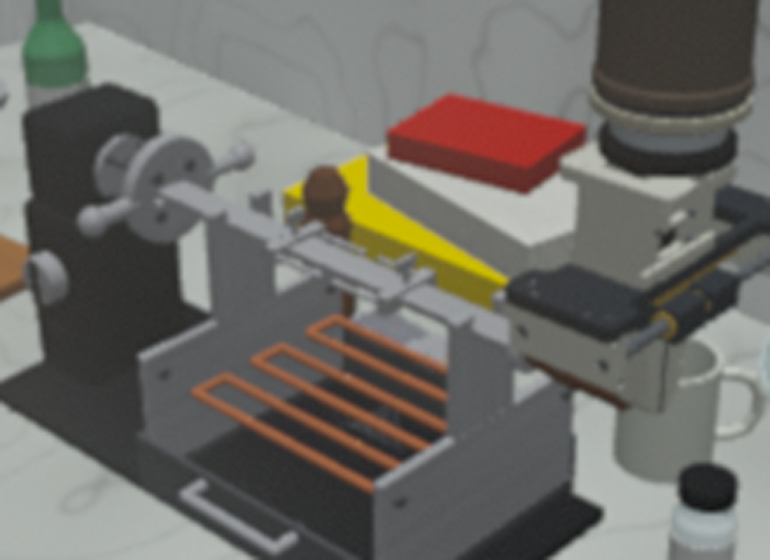

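{"fn": "move_arm", "kwargs": {"series": [[0,0.4,0,0,0,0],[-0.1,0.4,0,0,0,0],[0,0.4,0,0,0,0]]}}

```text
clock: 9.45
position: [0.5799, -0.2199, 0.2108]
ee_rot: [2.113, 2.325, -0.0]
force: [0.9, -3.2, 3.2]
width: 0.007
```

{"fn": "move_arm", "kwargs": {"series": [[-0.1,0.4,0,0,0,0],[0,0.4,0,0,0,0],[0,0,0,0,0,0]]}}

```text
clock: 9.75
position: [0.5789, -0.2108, 0.2106]
ee_rot: [-2.11, -2.326, -0.001]
force: [-0.7, -0.9, 1.2]
width: 0.004
```

{"fn": "move_arm", "kwargs": {"series": [[0,0.3,0,0,0,0],[0,0.2,0,0,0,0],[0,0,0,0,0,0]]}}

```text
clock: 10.05
position: [0.5789, -0.2064, 0.2106]
ee_rot: [-2.111, -2.325, -0.0]
force: [0.8, -1.8, 0.5]
width: 0.006
```

{"fn": "move_arm", "kwargs": {"series": [[0,0.2,0,0,0,0],[-0.1,0.2,0,0,0,0],[0,0,0,0,0,0]]}}

```text
clock: 10.35
position: [0.5778, -0.2025, 0.2106]
ee_rot: [-2.111, -2.325, -0.0]
force: [0.5, -1.1, -0.5]
width: 0.003
```

{"fn": "move_arm", "kwargs": {"series": [[0,0.2,0,0,0,0],[0,0.1,0,0,0,0],[0,0,0,0,0,0]]}}

```text
clock: 10.65
position: [0.5778, -0.2014, 0.2106]
ee_rot: [2.113, 2.323, -0.002]
force: [0.7, -6.0, -2.0]
width: 0.004
```

{"fn": "move_arm", "kwargs": {"series": [[0,0.2,0,0,0,0],[0,0.2,0,0,0,0],[0,0,0,0,0,0]]}}

```text
clock: 10.95
position: [0.5777, -0.2012, 0.2107]
ee_rot: [2.114, 2.318, -0.006]
force: [3.3, -16.2, -5.6]
width: 0.008
```

```bash
python3 look2.py v9.png
```

```text
[ 0.57770067 -0.20121301  0.21068826] [  3.07555719 -16.0492245   -5.98976302] [ 2.1138752   2.31755321 -0.0062614 ]
side tip px [[392.18428461 220.30193101]]
```

View pics/v9.png

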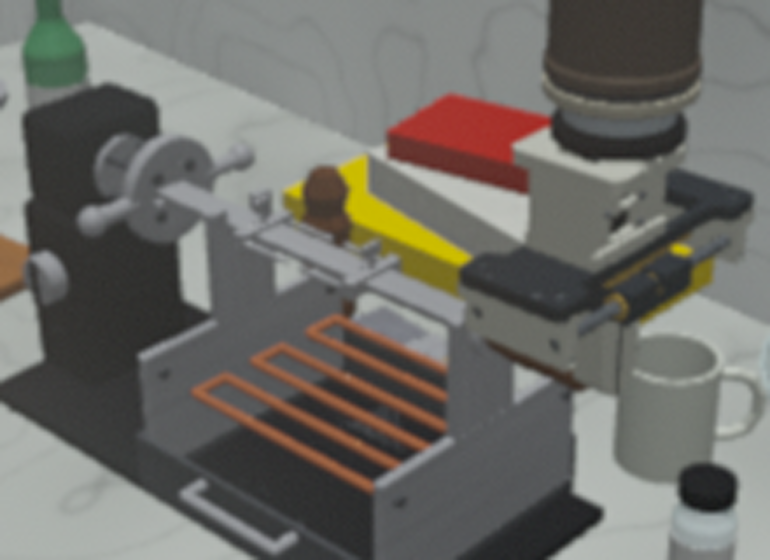

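{"fn": "move_arm", "kwargs": {"series": [[0,-1,0,0,0,0],[0.2,-2,0,0,0,0],[0.2,-3,0,0,0,0],[0,-2,2,0,0,0],[0,0,4,0,0,0],[0,0,4,0,0,0],[0,0,0,0,0,0],[0,0,0,0,0,0]]}}

```text
clock: 11.8
position: [0.5825, -0.2754, 0.3116]
ee_rot: [2.111, 2.325, 0.003]
force: [0.5, 0.2, -0.7]
width: 0.003
```

```bash
python3 look2.py v10.png
```

```text
[ 0.58192024 -0.27520418  0.31023821] [-0.36153565  0.49802932 -0.55147732] [-2.11068298e+00 -2.32550345e+00 -8.68693902e-04]
side tip px [[425.73560095 190.54280457]]
```

View pics/v10.png

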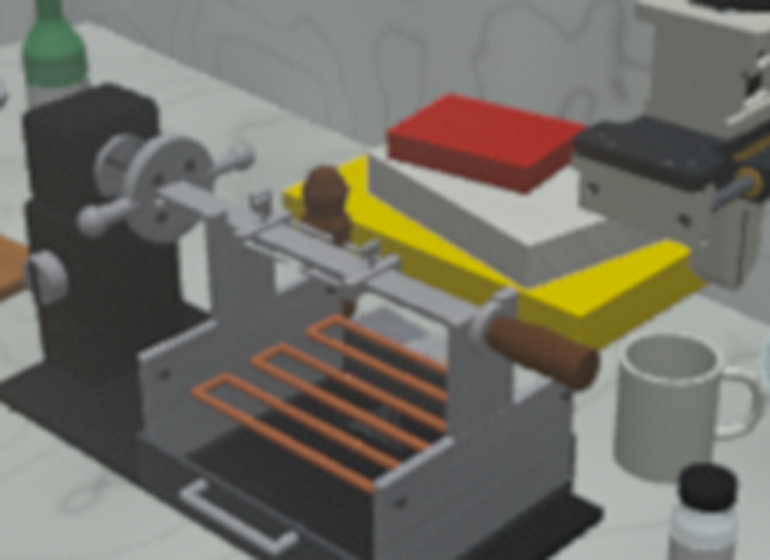

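```bash
python3 - <<'E'
from h import *
im,_=shot('side');print(atz([[220+583/3.5,110+368/3.5]],.2,im))
print(workorder.sign_off())
E
```

```text
[[ 0.57416518 -0.18812298  0.2       ]]
the job is handed in; nothing more can be done
None
```

The locking disc is level and the spit is pushed home through its slot, with the collar against the end plate. I handed the job in at about 12 s on the robot's clock.

**Disc:** I turned it by pressing its upper wing down with the closed fingertips. The first press slipped onto the outer side of the wing's ball, with about 36 N on the fingertips, so I lifted off and pressed again further in. In the side view the wings then measured about 0° from level, and they looked unchanged in the last picture.

**Spit:** I pushed the end of the handle along the spit with 1 to 3 N until it stopped dead. The force then rose to 16 N with no more movement, within about 1 mm of the stop I had worked out.

**Last checks:**
- **Final picture:** it shows the collar at the plate, the tip through the slot, and the gripper clear.
- **Handle end:** measured from that picture, it came out about 5 mm further in than I expected. I put that down to reading the blurred end face by eye, since the stop itself was solid, and did not measure it again.
- **Bystanders:** I did not touch any of them. The mug, jar and pepper mill looked unmoved in the last picture. The bowl, box, brush and die were mostly outside it and were not checked again.

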